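# Press the proud lid home on a sample dish with the bench press

### The job

One of the three small round aluminium dishes has its lid standing proud, with an orange seal showing under it: set that dish upright on the ringed spot of the bench press's drawn-out carriage and push the carriage all the way in under the ram. Pull the red sprung lever right down to its stop so that the ram presses the lid home, then ease the lever slowly back up before letting go of it. Leave the closed dish standing in the press, and leave everything else on the bench undisturbed.

Things in the scene. Friction and masses are not known exactly. Their poses are not given: they have to be found in the camera images.
- dish_open: The dish to close: round aluminium dish, its press-on lid standing 9 to 11 mm proud at the start, its orange seal showing below it as a band. Body 56 mm across, lid 60 mm; closed it is 34 mm tall (lid plate at 30 mm, small knob above). At the start the lid's skirt spans heights 30 to 41 mm. Origin: centre of its underside; z up. About 80 g. Grip it from above across lid and body.
- dish_open_lid (a joint): How far the lid of that dish stands above its closed position, m: 0.009 to 0.011 at the start, 0 fully home. It stays where it is pushed (about 25 N of friction).
- dish_shut_1: A second, identical aluminium dish whose lid is already home (60 mm across, 34 mm tall); leave it alone. Origin: centre of its underside.
- dish_shut_2: A third, identical aluminium dish whose lid is already home (60 mm across, 34 mm tall); leave it alone. Origin: centre of its underside.
- press: Fixed grey bench press: base plate 300 x 112 x 18 mm (x -205 to +95 mm) with carriage guides, a column behind and a head 118 x 64 mm overhanging at heights 108 to 190 mm, its front face 27 mm before the ram axis. Origin: on the table under the ram axis; x points into the press (the way the carriage is pushed), y to the left, z up.
- ram_foot (a point): Centre of the underside of the ram's ring-shaped foot (56 mm across, 32 mm hole), on the ram axis; 86.5 mm above the table at rest, about 62 mm with the lever fully down.
- carriage_seat (a point): Centre of the dish's place on the carriage, at the top surface of its 80 x 74 mm aluminium plate, 32 mm above the table, marked by a thin black ring 66 mm across. The guides beside it (y +-39 to +-52 mm) are 4 mm lower. Axes as the press.
- carriage_knob (a point): Centre of the carriage's black upright knob (24 mm across, heights 55 to 81 mm, on a 14 mm stem down to 30 mm), 92 mm in front (-x) of the seat.
- carriage (a joint): Slide of the carriage along the press's +x, m: 0 drawn out (the seat 125 mm in front of the ram axis), 0.125 fully in (seat under the ram). Starts between 0 and 0.012; light friction, stays where it is left.
- lever_grip (a point): Middle of the lever's red round cross bar, 20 mm thick, 70 mm long between its two arms, lying along the press's y. At rest it stands 23 mm in front of and 128 mm above the pivot (278 mm above the table).
- lever_pivot (a point): The lever's axis of rotation (along the press's y), 30 mm behind the ram axis, 150 mm above the table. The cross bar moves on a circle of 130 mm radius about it.
- lever (a joint): Angle of the lever, rad: 0 at rest (cross bar 80 degrees above the horizontal towards the front), 1.3 at the lower stop (bar 5.5 degrees above the horizontal, 129 mm in front of the pivot). A spring drives it back to 0; the bar needs about 4 to 12 N. It moves the ram down 18.8 mm a radian.
- grain_dish: Black round dish of grain, 98 mm across, 18 mm tall; leave alone. Origin: centre of its underside.
- vial_green: Sample vial with a green cap, 32 mm across, 72 mm tall; leave alone. Origin: centre of its underside.
- vial_red: Sample vial with a red cap, 32 mm across, 72 mm tall; leave alone. Origin: centre of its underside.
- timer: White laboratory timer, 70 x 64 x 18 mm; leave alone. Origin: centre of its underside.
Things that resemble listed ones, but are neither listed nor needed, are in the scene too. What is shaped like the dish_open but green or yellow is not meant.

How it is judged:
By the outcome, as a careful person would: the job done as asked, in the order asked, and still so for the second after the job is handed in, with the robot touching nothing.
It also fails if it takes over 72 s, if anything falls off the work surface, if the arm or the gripper's body presses on something with over 40 N, if the wrist force passes 120 N, or if a joint passes its speed limit or range.

### The arm

A 6-joint arm with a two-finger parallel gripper is mounted at the origin on the work surface; the furniture and walls round the work are solid. World frame = base frame: x ahead of the robot, y to its left, z up, the work surface at z = 0. Lengths are in m, angles in degrees, forces in N, time in s.
With the tool pointing down it reaches from about 0.375 to 0.9 m from the base axis. Payload 3.1 kg.
Tool frame: the origin (TCP) lies at the very end of the fingers, on their centre line; the grasp point (between the pads) lies 19 mm behind it; z points along the fingers, y is the line along which they close (so a half turn about z gives the same grasp; the last joint's range is limited). The gripper opens to 87 mm and grips with 3 to 60 N. Pads are 19 mm wide; open, the fingers measure 117 mm over their backs; the gripper's body (75 mm by 190 mm) begins 51 mm behind the grasp point.
Start: joints at [66.091, 30.224, 82.088, -0, 67.689, -10.227], TCP at [0.148, 0.607, 0.223] pointing down, gripper open.
Joint ranges: [-176.69, 176.69], [-43.24, 126.21], [12.49, 139.97], [-82, 262], [0, 151.66], [-163.58, 163.58]. Speed limits (degrees/s): [159.86, 159.86, 180, 180, 180, 180].

### API

Orientations are given as a 3x3 rotation matrix whose columns are the frame's x, y, z axes.
In Python, from rig import readout, viewer, ticket gives the robot as it stands.
- The arm moves only by the tool send_rows, never from a script. Its argument "moves" is a list of rows, each a list of 6 numbers: the shift along the tool's x, y, z in units of 250 mm (1.0 is 250 mm), then the turn, a rotation vector about the tool's x, y, z in units of 90 degrees (1.0 is 90 degrees). A call has 1 to 12 rows; each row is the pose to reach, as a shift and turn from the pose commanded when the call began, along the tool's axes at that moment; what a row does not reach only later rows make up. A row lasts 1/10 s, in which the tool goes at most 50 mm and 8.59 degrees, less where a joint would pass 70% of its speed; a pose out of reach is approached as far as the arm can. A call with a number of a shift or a turn outside -1 to 1 is refused whole. A call with a gripper value outside its range is refused whole. "grip" is the opening, from 0 (shut) to 1 (fully open), set as the call begins (left out, the last holds). The fingers move at their own pace and stop on an object; the grip force is fixed at half the most. Time passes only in rows, so rows that repeat a pose let the fingers close. It gives the time, the measured TCP pose, the force, the opening and the grip force at its end, in the units of the state.
- readout.read_state(): the state, without advancing time (a new reading comes with each control period).
- viewer.capture(name): name is "scene" or "top" or "wrist"; returns (picture, depth): 400x640x3 uint8, red, green, blue; 400x640 float32, m along the optical axis (not along the pixel's ray), 0 where there is no reading.
- viewer.camera_info(name): a dict with "fx", "fy", "cx", "cy" (pixels), "R" (3x3) and "t" (3): a world point X has camera coordinates R X + t; the wrist camera has in their place "tool_from_camera" (4x4, takes a point from camera to tool coordinates, whose origin is the TCP and whose axes are the flange's). Camera axes: x right, y down, z forward; pixel columns grow to the right and rows downward; lengths in m; the calibration is good to about 2 mm. A picture is of the moment at which its call begins: read the wrist's pose just before it. camera_info takes no time and is no camera call.
- ticket.hand_in(): hands the job in; it is judged then, once.
The state is a dict: "time_s": time; "joint_positions": joint angles; "qvel": joint speeds; "tau": joint torques, N m; "position": TCP position; "tcp_rot": TCP orientation; "force": force on the tool from outside, world axes, zero at the start; "moment": the same for the moment, N m; "opening": opening from 0.0 (shut) to 1.0 (fully open); "grasp_force": force on a finger pad.
Only numpy, scipy, OpenCV 4.12 (cv2) and the standard library are available. Lean on these libraries where they do the work, as an engineer would, in place of code of your own. Each camera call takes 0.05 s, during which the arm holds its last target. There are 200 camera calls.

## Working session

There is one attempt and no reset: what is moved stays moved. The work goes in short steps, Python scripts to look and compute and a tool call to move; the robot and the scene stay as the last step left them, time stands still between calls to the robot, and variables do not carry over. Pictures are saved under pics/ and viewed, at most 10 in all, crops included, and the job is handed in when it is done.

Besides the shell and the picture viewer there is one more tool, called after ">>>" by a JSON object that holds its "name" and its "arguments". send_rows: Moves the arm, as the interface text tells. Shifts and turns lie within -1 to 1; 1 stands for 250 mm of shift or 90 degrees of turn. Its arguments: {"type":"object","properties":{"moves":{"type":"array"},"grip":{"type":"number"}},"required":["moves"]}

```bash
ls; mkdir -p pics; python3 - <<'E'
from rig import readout, viewer
import cv2,numpy as np
s=readout.read_state();print(s['time_s'],s['position'],s['tcp_rot'],s['force'],s['opening'])
for n in("scene","top"):
    p,d=viewer.capture(n);cv2.imwrite(f"pics/{n}.png",p[:,:,::-1]);np.save(f"pics/{n}.npy",d)
    i=viewer.camera_info(n);print(n,i)
    np.save(f"pics/{n}_rgb.npy",p)
print(viewer.camera_info("wrist"))
E
```

```text
pics
0.0 [0.1474882  0.60658201 0.22158281] [[-9.71627172e-01  2.36516117e-01 -8.74643471e-04]
 [ 2.36517437e-01  9.71625174e-01 -2.00591991e-03]
 [ 3.75393225e-04 -2.15587472e-03 -9.99997606e-01]] [ 0.72181585  0.50696371 -0.65067951] 0.99853622558913
scene {'fx': 411.1721853815464, 'fy': 411.1721853815464, 'cx': 322.94075967503323, 'cy': 200.4748472276188, 'R': array([[ 8.86180983e-01, -4.63338957e-01, -5.24820376e-04],
       [-2.27011018e-01, -4.33192747e-01, -8.72244256e-01],
       [ 4.03917396e-01,  7.73085412e-01, -4.89070223e-01]]), 't': array([-0.32568888,  0.3000415 ,  1.55352713])}
top {'fx': 436.52024859881317, 'fy': 436.52024859881317, 'cx': 322.44741296235594, 'cy': 194.4768137996856, 'R': array([[-0.06361145, -0.99796044,  0.00534286],
       [-0.97261347,  0.06079475, -0.22433688],
       [ 0.22355452, -0.01946693, -0.97449701]]), 't': array([0.10153817, 0.46967736, 1.49143094])}
{'fx': 320.47289232937607, 'fy': 320.47289232937607, 'cx': 322.8018329059719, 'cy': 204.89668273259804, 'tool_from_camera': array([[-5.55131863e-04, -9.70857074e-01, -2.39658578e-01,
         6.56592843e-02],
       [ 9.99999446e-01, -3.24694591e-04, -1.00100534e-03,
        -1.78107408e-04],
       [ 8.94017269e-04, -2.39659001e-01,  9.70856717e-01,
        -1.62053759e-01],
       [ 0.00000000e+00,  0.00000000e+00,  0.00000000e+00,
         1.00000000e+00]])}
```

View pics/scene.png

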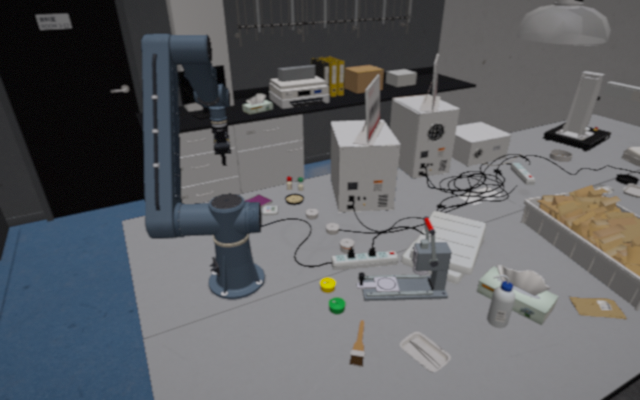

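View pics/top.png

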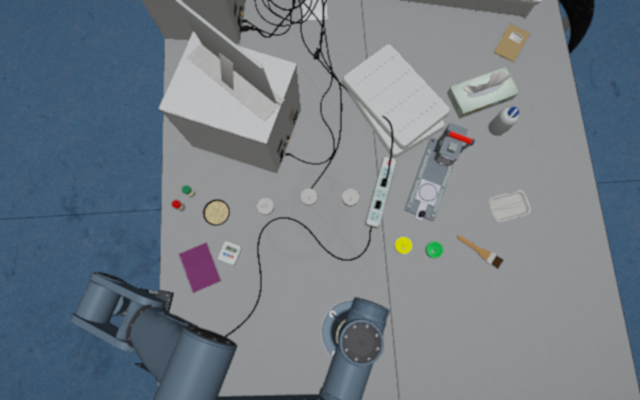

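The scene picture shows the dish candidates at (312,213), (332,229) and (347,245), which are (265,205), (309,196) and (350,197) in the top picture. The yellow (328,285) and green (337,305) ones are decoys. The dish at scene (347,245) looks tallest, so I'll crop in on it, and on the press in the same picture.

```bash
cat > h.py <<'E'
import numpy as np,cv2
from rig import readout, viewer
def ray(n,u,v,T=None):
    i=viewer.camera_info(n);d=np.array([(u-i['cx'])/i['fx'],(v-i['cy'])/i['fy'],1.])
    if n=="wrist":
        M=T@i['tool_from_camera'];return M[:3,3],M[:3,:3]@d
    return -i['R'].T@i['t'],i['R'].T@d
def atz(n,u,v,z,T=None):
    o,d=ray(n,u,v,T);return o+d*(z-o[2])/d[2]
def meet(*rs):
    A=np.zeros((3,3));b=np.zeros(3)
    for o,d in rs:
        d=d/np.linalg.norm(d);P=np.eye(3)-np.outer(d,d);A+=P;b+=P@o
    x=np.linalg.solve(A,b);return x
def pose(s):
    T=np.eye(4);T[:3,:3]=s['tcp_rot'];T[:3,3]=s['position'];return T
def proj(n,X,T=None):
    i=viewer.camera_info(n);X=np.asarray(X,float)
    if n=="wrist":
        c=np.linalg.inv(T@i['tool_from_camera'])@np.r_[X,1];c=c[:3]
    else: c=i['R']@X+i['t']
    return i['fx']*c[0]/c[2]+i['cx'],i['fy']*c[1]/c[2]+i['cy']
E
python3 - <<'E'
from h import *
s=cv2.imread('pics/scene.png');t=cv2.imread('pics/top.png')
a=cv2.resize(s[200:260,295:365],None,fx=5.6,fy=5.6,interpolation=cv2.INTER_CUBIC)
b=cv2.resize(s[205:305,350:460],None,fx=3.6,fy=3.36,interpolation=cv2.INTER_CUBIC)
c=cv2.resize(t[170:220,245:365],None,fx=3.25,fy=3.25,interpolation=cv2.INTER_CUBIC)
d=cv2.resize(t[115:225,400:480],None,fx=2.4,fy=2.4,interpolation=cv2.INTER_CUBIC)
C=np.zeros((600,800,3),np.uint8)
for im,x,y in((a,0,0),(b,400,0),(c,0,336),(d,400,336)):
    C[y:y+im.shape[0],x:x+im.shape[1]]=im[:600-y]
cv2.imwrite('pics/crop1.png',C)
for p in((265,205),(309,196),(350,197)):print(atz("top",*p,.037))
for p in((312,213),(332,229),(347,243)):print(atz("scene",*p,.037))
print("seat",atz("top",428,190,.032),"knob",atz("top",421,213,.081),"bar",atz("top",460,137,.278))
E
```

```text
[0.45327138 0.27762483 0.037     ]
[0.47625695 0.11972691 0.037     ]
[ 0.46346046 -0.02623225  0.037     ]
[0.44209169 0.25221388 0.037     ]
[0.45941412 0.09054964 0.037     ]
[ 0.4637539 -0.0305619  0.037    ]
seat [ 0.47277602 -0.30910127  0.032     ] knob [ 0.38225264 -0.26222237  0.081     ] bar [ 0.57987201 -0.36227327  0.278     ]
```

View pics/crop1.png

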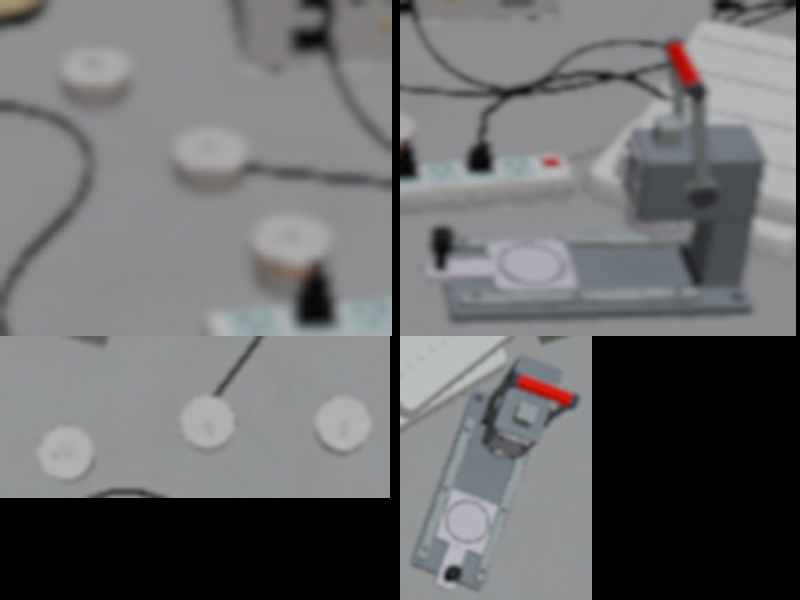

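The orange band shows only under the dish at scene (347,245), top (350,197), so that one is dish_open. The seat ring is at about top (428,191), the knob at (422,213) and the lever bar at (460,137). I'll move the wrist camera over the dish.

>>> {"name": "send_rows", "arguments": {"moves": [[-0.1,-0.12,0,0,0,0],[-0.22,-0.26,0,0,0,0],[-0.34,-0.4,0,0,0,0],[-0.46,-0.54,0,0,0,0],[-0.58,-0.68,0,0,0,0],[-0.7,-0.83,0,0,0,0],[-0.81,-0.96,0,0,0,0]], "grip": 1}}

```text
time_s: 0.8
position: [0.2879, 0.324, 0.2223]
tcp_rot: [[-0.972, 0.236, -0.001], [0.236, 0.972, -0.001], [0.0, -0.001, -1.0]]
force: [0.3, 0.4, 0.7]
opening: 1.001
grasp_force: 0.0
```

>>> {"name": "send_rows", "arguments": {"moves": [[-0.12,-0.14,0,0,0,0.09],[-0.24,-0.28,0,0,0,0.18],[-0.36,-0.43,0,0,0,0.27],[-0.48,-0.57,0,0,0,0.36],[-0.6,-0.7,0,0,0,0.45],[-0.72,-0.85,0,0,0,0.54],[-0.84,-0.97,0,0,0,0.63],[-0.91,-0.99,0,0,0,0.72],[-0.96,-1,0,0,0,0.81],[-1,-1,0,0,0,0.9],[-1,-1,0,0,0,1],[-1,-1,0,0,0,1]]}}

```text
time_s: 2.0
position: [0.4715, 0.0239, 0.2222]
tcp_rot: [[0.237, 0.971, -0.001], [0.971, -0.237, 0.0], [-0.0, -0.001, -1.0]]
force: [-0.1, 0.8, 0.0]
opening: 0.997
grasp_force: 0.0
```

```bash
cat >> h.py <<'E'
def snap(name):
    s=readout.read_state();T=pose(s);p,d=viewer.capture("wrist")
    cv2.imwrite(f"pics/{name}.png",p[:,:,::-1]);np.save(f"pics/{name}_T.npy",T);np.save(f"pics/{name}_d.npy",d)
    print(name,s['time_s'],s['position'].round(4),np.degrees(np.arctan2(s['tcp_rot'][1,0],s['tcp_rot'][0,0])).round(2),np.array(s['force']).round(1));return s
E
python3 -c "
from h import *
s=snap('w1');print(s['joint_positions'],s['tcp_rot'].round(3));print(proj('wrist',(.463,-.028,.037),pose(s)))"
```

```text
w1 2.0 [0.4715 0.0239 0.2222] 76.29 [-0.1  0.8  0. ]
[-1.06905277e+01  1.85495037e+01  1.03382701e+02 -1.21192988e-03
  5.81187529e+01  3.02266905e+00] [[ 0.237  0.971 -0.001]
 [ 0.971 -0.237  0.   ]
 [-0.    -0.001 -1.   ]]
(np.float64(327.1782607156629), np.float64(231.44659757921946))
```

View pics/w1.png

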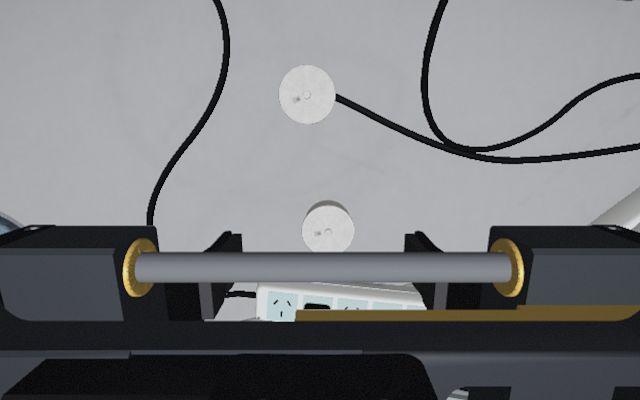

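The wrist view shows a dish lid at (328,230) and a neighbour at (307,94). The power strip is near the bottom, around (330,300). I'll check heights by depth and by two views.

```bash
python3 - <<'E'
from h import *
T=np.load('pics/w1_T.npy');d=np.load('pics/w1_d.npy')
def P(u,v):
    o,r=ray('wrist',u,v,T);return (o+r*d[v,u]).round(4)
for u,v in((328,222),(318,236),(345,232),(307,85),(295,105),(320,90),(400,200),(295,288),(390,290)):print(u,v,P(u,v))
im=cv2.imread('pics/w1.png');g=cv2.cvtColor(im,cv2.COLOR_BGR2GRAY)
print(meet(ray('wrist',328,230,T),ray('scene',347,242.5),ray('top',350.5,197)),meet(ray('wrist',307,94,T),ray('scene',332,227.5),ray('top',309,196)))
C=cv2.resize(im[180:300,240:460],None,fx=3.5,fy=3.5,interpolation=cv2.INTER_CUBIC);cv2.imwrite('pics/c2.png',C)
E
```

```text
328 222 [ 0.4667 -0.0167  0.0391]
318 236 [ 0.4517 -0.0301  0.0393]
345 232 [ 0.4826 -0.0322  0.0407]
307 85 [0.4797 0.131  0.0285]
295 105 [0.4624 0.1145 0.03  ]
320 90 [0.4917 0.1228 0.0297]
400 200 [ 5.57e-01 -2.18e-02  3.00e-04]
295 288 [ 0.4085 -0.0891  0.0347]
390 290 [ 0.5202 -0.127   0.0206]
[ 0.46436492 -0.02750228  0.03682404] [0.47786196 0.12153602 0.02207841]
```

View pics/c2.png

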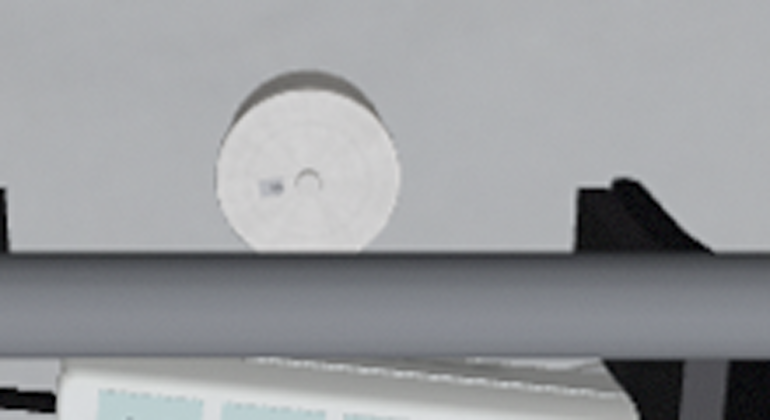

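The lid plate stands at z≈0.040, so 10 mm proud; the neighbour's is at 0.030. The choice is confirmed. Next I'll look at the press from beyond it.

>>> {"name": "send_rows", "arguments": {"moves": [[-0.06,0.02,-0.12,0,0,0],[-0.16,0.06,-0.26,0,0,0],[-0.3,0.1,-0.4,0,0,0],[-0.45,0.15,-0.5,0,0,0],[-0.6,0.19,-0.56,0,0,0],[-0.73,0.23,-0.56,0,0,0],[-0.85,0.27,-0.56,0,0,0]]}}

```text
time_s: 2.75
position: [0.4866, -0.1997, 0.3633]
tcp_rot: [[0.234, 0.972, 0.001], [0.972, -0.234, -0.001], [-0.001, 0.001, -1.0]]
force: [1.2, -0.6, -0.5]
opening: 1.004
grasp_force: 0.0
```

>>> {"name": "send_rows", "arguments": {"moves": [[-0.14,0.04,0,0,0,0],[-0.29,0.08,0,0,0,0],[-0.45,0.14,0,0,0,0],[-0.6,0.18,0,0,0,0],[-0.74,0.23,0,0,0,0],[-0.85,0.27,0,0,0,0],[-0.85,0.27,0,0,0,0],[-0.85,0.27,0,0,0,0]]}}

```text
time_s: 3.55
position: [0.5017, -0.4204, 0.3616]
tcp_rot: [[0.235, 0.972, -0.001], [0.972, -0.235, 0.002], [0.002, -0.002, -1.0]]
force: [-0.5, 0.2, 0.3]
opening: 1.001
grasp_force: 0.0
```

```bash
python3 -c "
from h import *
T=np.load('pics/w1_T.npy');print('dish',atz('wrist',328,231.4,.041,T))
s=snap('w2')"
```

```text
dish [ 0.46418635 -0.02683862  0.041     ]
w2 3.55 [ 0.5017 -0.4204  0.3616] 76.39 [-0.5  0.2  0.3]
```

View pics/w2.png

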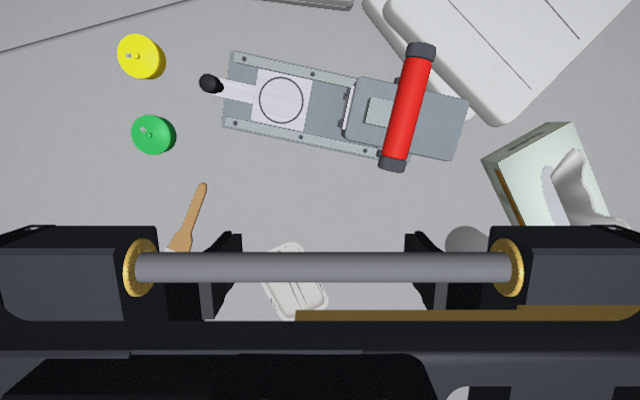

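This shows the knob at (210,84), ring centre (281,100), and lever bar from (421,50) to (392,163). I'll take a second wrist place on the way back.

>>> {"name": "send_rows", "arguments": {"moves": [[0.1,0,0,0,0,0],[0.22,0,0,0,0,0],[0.32,0,0,0,0,0],[0.36,0,0,0,0,0],[0.36,0,0,0,0,0],[0.36,0,0,0,0,0]]}}

```text
time_s: 4.2
position: [0.5235, -0.3334, 0.3629]
tcp_rot: [[0.235, 0.972, 0.0], [0.972, -0.235, -0.001], [-0.001, 0.0, -1.0]]
force: [0.3, -0.2, -0.7]
opening: 0.999
grasp_force: 0.0
```

```bash
python3 - <<'E'
from h import *
snap('w3')
R={}
out=np.zeros((600,800,3),np.uint8)
for k,n in enumerate(('w2','w3')):
    im=cv2.imread(f'pics/{n}.png');T=np.load(f'pics/{n}_T.npy');h=cv2.cvtColor(im,cv2.COLOR_BGR2HSV)
    red=((h[...,0]<8)|(h[...,0]>172))&(h[...,1]>150)&(h[...,2]>60)
    nn,l,st,c=cv2.connectedComponentsWithStats(red.astype(np.uint8));i=1+st[1:,4].argmax()
    pts=np.argwhere(l==i)[:,::-1].astype(np.float32);r=cv2.minAreaRect(pts);print(n,'red',r,st[i])
    v0=30 if k==0 else 90
    crop=im[v0:v0+100,190:320]
    out[k*300:k*300+300,:390]=cv2.resize(crop,None,fx=3,fy=3,interpolation=cv2.INTER_CUBIC)
    # ring: dark pixels inside plate
    g=cv2.cvtColor(im,cv2.COLOR_BGR2GRAY);m=(g<90).astype(np.uint8)
    nn,l,st,c=cv2.connectedComponentsWithStats(m)
    for j in range(1,nn):
        if 60<st[j,4]<900 and st[j,1]<210 and 180<st[j,0]<330:
            q=np.argwhere(l==j)[:,::-1].astype(np.float32);print('  dark',st[j],cv2.fitEllipse(q)[:2])
E
python3 - <<'E'
import sys;sys.path.insert(0,'.')
import cv2,numpy as np
a=cv2.imread('pics/w2.png')[30:180,180:480];b=cv2.imread('pics/w3.png')[80:230,180:480]
cv2.imwrite('pics/c3.png',np.vstack([cv2.resize(x,None,fx=2.6,fy=2,interpolation=cv2.INTER_CUBIC) for x in(a,b)]))
E
```

```text
w3 4.2 [ 0.5235 -0.3334  0.3629] 76.38 [ 0.3 -0.2 -0.7]
w2 red ((405.82696533203125, 107.35725402832031), (27.11151885986328, 104.24935913085938), 15.068489074707031) [ 381   57   51  103 2725]
  dark [199  74  25  19 352] ((210.4207305908203, 83.6023941040039), (14.454184532165527, 21.035369873046875))
w3 red ((399.0000305175781, 219.5), (25.093645095825195, 71.79662322998047), 15.172917366027832) [ 378  183   43   70 1671]
  dark [203  23  27  24 467] ((216.27511596679688, 34.53972625732422), (16.46699333190918, 25.697128295898438))
  dark [205 143  22  17 291] ((214.94664001464844, 150.36744689941406), (13.581415176391602, 18.410518646240234))
```

View pics/c3.png

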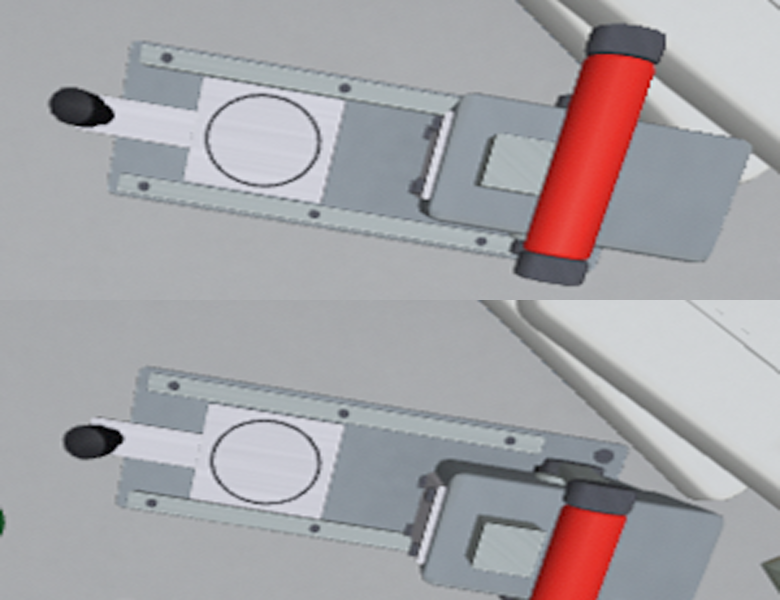

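```bash
python3 - <<'E'
from h import *
A=np.load('pics/w2_T.npy');B=np.load('pics/w3_T.npy')
s=meet(ray('wrist',281.15,100.5,A),ray('wrist',282.3,160.5,B))
k=meet(ray('wrist',208.8,82.5,A),ray('wrist',213.8,151,B))
e=meet(ray('wrist',418.5,59,A),ray('wrist',408.8,187,B))
print('seat',s,'knobtop',k,'barend',e)
s2=(atz('wrist',281.15,100.5,.032,A)+atz('wrist',282.3,160.5,.032,B))/2
k2=(atz('wrist',208.8,82.5,.081,A)+atz('wrist',213.8,151,.081,B))/2
up=atz('wrist',418.5,59,.282,A);lo=atz('wrist',394.2,157,.282,A);upB=atz('wrist',408.8,187,.282,B)
print(s2,k2,up,upB,lo)
d=s2-k2;print('axis seat-knob',np.degrees(np.arctan2(d[1],d[0])),np.hypot(*d[:2]))
# guide edges direction
for n,T,p,q in(('w2',A,(166,58),(345,88)),('w2',A,(143,186),(481,241)),('w3',B,(174,386),(510,440)),('w3',B,(151,503),(315,528))):
    v0,o=(30,0) if n=='w2' else (80,300)
    P=[atz('wrist',180+x/2.6,v0+(y-o)/2,.028,T) for x,y in(p,q)];d=P[1]-P[0];print('guide',np.degrees(np.arctan2(d[1],d[0])),P[0])
d=up-lo;print('bar dir-90',np.degrees(np.arctan2(d[1],d[0]))-90,(up+lo)/2)
E
```

```text
seat [ 0.46424762 -0.30719417  0.02528139] knobtop [ 0.38353369 -0.2683478   0.0775766 ] barend [ 0.59071946 -0.32954958  0.28609678]
[ 0.46510172 -0.30728024  0.032     ] [ 0.3846388  -0.26869243  0.081     ] [ 0.59189309 -0.32905017  0.282     ] [ 0.59171219 -0.33060322  0.282     ] [ 0.56291484 -0.3919454   0.282     ]
axis seat-knob -25.621097620625317 0.08923733269644034
guide -25.20463422392597 [ 0.42758097 -0.24013306  0.028     ]
guide -25.37373505366352 [ 0.38860767 -0.32213101  0.028     ]
guide -25.224011679038068 [ 0.42799    -0.24032345  0.028     ]
guide -25.13130747546079 [ 0.38852711 -0.32230545  0.028     ]
bar dir-90 -24.737341030979266 [ 0.57740396 -0.36049779  0.282     ]
```

>>> {"name": "send_rows", "arguments": {"moves": [[0.1,-0.04,0.04,0,0,0],[0.25,-0.12,0.1,0,0,0],[0.42,-0.2,0.18,0,0,0],[0.58,-0.29,0.28,0,0,0],[0.74,-0.37,0.4,0,0,0],[0.88,-0.44,0.5,0,0,0],[1.0,-0.5,0.6,0,0,0],[1.0,-0.52,0.7,0,0,0],[1.0,-0.52,0.7,0,0,0]]}}

```text
time_s: 5.15
position: [0.4535, -0.0586, 0.1851]
tcp_rot: [[0.236, 0.972, -0.007], [0.972, -0.236, 0.002], [0.001, -0.008, -1.0]]
force: [-0.3, 0.2, 0.3]
opening: 1.0
grasp_force: 0.0
```

```bash
cat >> h.py <<'E'
def go(x,y,z):
    s=readout.read_state();d=np.array([x,y,z])-s['position'];print(s['time_s'],s['position'],'units',(s['tcp_rot'].T@d/.25).round(3))
E
python3 -c "
from h import *
go(.4642,-.0268,.012)"
```

```text
5.15 [ 0.45352267 -0.05864952  0.18508973] units [0.133 0.017 0.692]
```

>>> {"name": "send_rows", "arguments": {"moves": [[0.06,0.01,0.06,0,0,0],[0.13,0.01,0.18,0,0,0],[0.13,0.01,0.3,0,0,0],[0.13,0.01,0.4,0,0,0],[0.13,0.01,0.5,0,0,0],[0.13,0.01,0.58,0,0,0],[0.13,0.01,0.64,0,0,0],[0.13,0.01,0.68,0,0,0],[0.13,0.01,0.69,0,0,0],[0.13,0.01,0.69,0,0,0]]}}

```text
time_s: 6.15
position: [0.4674, -0.0295, 0.0152]
tcp_rot: [[0.237, 0.971, 0.001], [0.971, -0.237, -0.0], [-0.0, 0.001, -1.0]]
force: [-0.5, 0.3, -0.4]
opening: 1.0
grasp_force: 0.0
```

>>> {"name": "send_rows", "arguments": {"moves": [[0,0,0,0,0,0],[0,0,0,0,0,0],[0,0,0,0,0,0],[0,0,0,0,0,0],[0,0,0,0,0,0],[0,0,0,0,0,0],[0,0,0,0,0,0],[0,0,0,0,0,0]], "grip": 0.6}}

```text
time_s: 6.95
position: [0.4662, -0.0285, 0.0153]
tcp_rot: [[0.236, 0.972, -0.0], [0.972, -0.236, 0.0], [0.0, -0.0, -1.0]]
force: [-1.1, 0.3, 5.3]
opening: 0.67
grasp_force: 30.0
```

Gripped at 58 mm. I'll lift, rotate and carry it to above the seat.

>>> {"name": "send_rows", "arguments": {"moves": [[0,0,-0.1,0,0,0],[0,0,-0.25,0,0,0],[-0.04,0.01,-0.4,0,0,-0.08],[-0.1,0.03,-0.5,0,0,-0.17],[-0.19,0.05,-0.56,0,0,-0.26],[-0.3,0.08,-0.6,0,0,-0.35],[-0.42,0.11,-0.6,0,0,-0.44],[-0.54,0.14,-0.6,0,0,-0.53],[-0.66,0.17,-0.6,0,0,-0.62],[-0.78,0.2,-0.6,0,0,-0.71],[-0.9,0.23,-0.6,0,0,-0.8],[-1.0,0.26,-0.6,0,0,-0.87]]}}

```text
time_s: 8.15
position: [0.4701, -0.2886, 0.1646]
tcp_rot: [[-0.905, 0.425, -0.0], [0.425, 0.905, 0.0], [0.0, -0.0, -1.0]]
force: [1.2, 1.2, -0.3]
opening: 0.668
grasp_force: 30.0
```

>>> {"name": "send_rows", "arguments": {"moves": [[0,0,0,0,0,0],[0,0,0,0,0,0]]}}

```text
time_s: 8.35
position: [0.4699, -0.2869, 0.1644]
tcp_rot: [[-0.902, 0.431, -0.001], [0.431, 0.902, 0.001], [0.002, 0.001, -1.0]]
force: [0.0, 0.5, -0.7]
opening: 0.671
grasp_force: 30.0
```

```bash
python3 -c "
from h import *
go(.4651,-.3073,.048);s=snap('w4');print(s['opening'],s['grasp_force'])"
```

```text
8.35 [ 0.46989747 -0.28687809  0.16440627] units [-0.019 -0.082  0.466]
w4 8.35 [ 0.4699 -0.2869  0.1644] 154.48 [ 0.   0.5 -0.7]
0.6707889873022459 29.975675296263944
```

View pics/w4.png

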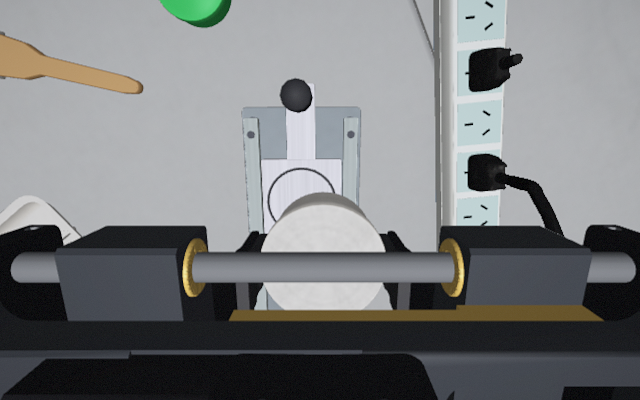

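The dish is held and the seat ring (304,197) is just beyond it. I'll lower it.

>>> {"name": "send_rows", "arguments": {"moves": [[-0.02,-0.04,0.04,0,0,0],[-0.024,-0.082,0.14,0,0,0],[-0.024,-0.082,0.24,0,0,0],[-0.024,-0.082,0.32,0,0,0],[-0.024,-0.082,0.38,0,0,0],[-0.024,-0.082,0.42,0,0,0],[-0.024,-0.082,0.44,0,0,0],[-0.024,-0.082,0.455,0,0,0],[-0.024,-0.082,0.46,0,0,0],[-0.024,-0.082,0.46,0,0,0],[-0.024,-0.082,0.46,0,0,0]]}}

```text
time_s: 9.5
position: [0.4674, -0.3083, 0.0506]
tcp_rot: [[-0.903, 0.429, 0.001], [0.429, 0.903, -0.001], [-0.001, -0.0, -1.0]]
force: [0.4, 0.2, -0.4]
opening: 0.671
grasp_force: 30.0
```

```bash
python3 -c "
from h import *
go(.4662,-.3078,.0473);s=snap('w5');T=pose(s)
w=np.load('pics/w4_T.npy');print('knob',atz('wrist',296,95,.081,w))
a,d=viewer.capture('scene');cv2.imwrite('pics/s2.png',cv2.resize(a[200:310,330:480,::-1],None,fx=5,fy=5,interpolation=cv2.INTER_CUBIC))"
```

```text
9.5 [ 0.46739955 -0.30834942  0.05064507] units [ 0.005 -0.     0.013]
w5 9.5 [ 0.4674 -0.3083  0.0506] 154.62 [ 0.4  0.2 -0.4]
knob [ 0.38238789 -0.26718049  0.081     ]
```

View pics/s2.png

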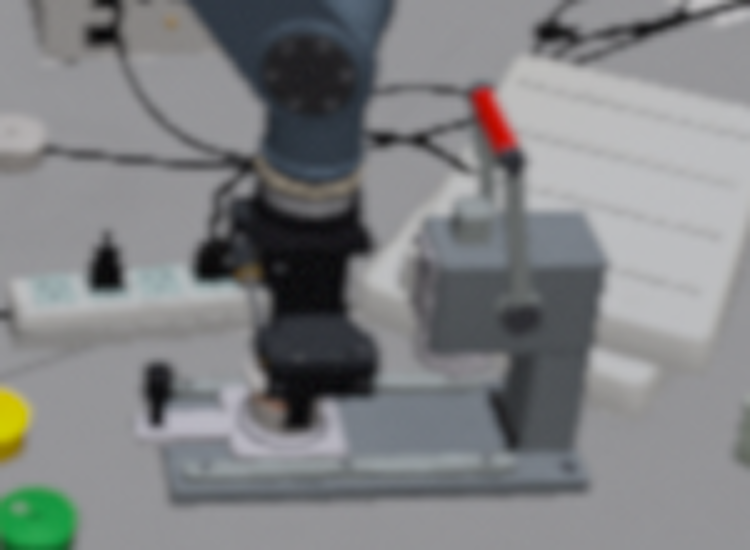

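The dish is over the ring (ring at about (285,425) in this crop). One view is left, which I'll keep for the end. I'll set it down now.

>>> {"name": "send_rows", "arguments": {"moves": [[0.004,0,0.004,0,0,0],[0.005,0,0.008,0,0,0],[0.005,0,0.011,0,0,0],[0.005,0,0.013,0,0,0],[0.005,0,0.013,0,0,0]]}}

```text
time_s: 10.1
position: [0.4659, -0.3074, 0.0469]
tcp_rot: [[-0.903, 0.429, -0.0], [0.429, 0.903, 0.0], [0.0, 0.0, -1.0]]
force: [-0.2, 1.0, 0.8]
opening: 0.668
grasp_force: 30.0
```

>>> {"name": "send_rows", "arguments": {"moves": [[0,0,0.003,0,0,0],[0,0,0.005,0,0,0],[0,0,0.005,0,0,0]]}}

```text
time_s: 10.4
position: [0.4663, -0.3076, 0.0468]
tcp_rot: [[-0.903, 0.429, 0.001], [0.429, 0.903, -0.001], [-0.001, -0.0, -1.0]]
force: [-1.1, 1.1, 9.2]
opening: 0.671
grasp_force: 30.0
```

Contact (9 N). I'll release, wait, and rise.

>>> {"name": "send_rows", "arguments": {"moves": [[0,0,0,0,0,0],[0,0,0,0,0,0],[0,0,0,0,0,0],[0,0,0,0,0,0],[0,0,-0.02,0,0,0],[0,0,-0.06,0,0,0],[0,0,-0.12,0,0,0],[0,0,-0.2,0,0,0],[0,0,-0.28,0,0,0],[0,0,-0.28,0,0,0],[0,0,-0.28,0,0,0]], "grip": 0.9}}

```text
time_s: 11.5
position: [0.4661, -0.3077, 0.1162]
tcp_rot: [[-0.903, 0.429, 0.001], [0.429, 0.903, -0.001], [-0.001, -0.001, -1.0]]
force: [-0.8, 0.2, -0.5]
opening: 0.899
grasp_force: 0.0
```

```bash
python3 -c "
from h import *
a,d=viewer.capture('top')
def P(u,v):
    o,r=ray('top',u,v);return (o+r*d[v,u]).round(4)
p,dd=viewer.capture('scene');i=proj('scene',(.4651,-.3073,.07));print(i)
cv2.imwrite('pics/s3.png',p[:,:,::-1])
q=p[int(i[1])-4:int(i[1])+22,int(i[0])-12:int(i[0])+13].astype(int);m=(q[...,0]-q[...,2]>30);print('orange',m.sum(),np.argwhere(m).mean(0)+[int(i[1])-4,int(i[0])-12] if m.any() else '')
for z in(.032+.03,.065):print(proj('scene',(.4651,-.3073,z)))
go(.3838,-.268,.056)"
```

```text
(np.float64(386.9621802651907), np.float64(275.04441000366364))
orange 1 [282. 390.]
(np.float64(386.79335648806887), np.float64(276.79356967930056))
(np.float64(386.85656023510586), np.float64(276.13872444629493))
11.6 [ 0.46547606 -0.30704407  0.11498635] units [0.362 0.001 0.236]
```

>>> {"name": "send_rows", "arguments": {"moves": [[0.06,0,0,0,0,0],[0.15,0,0,0,0,0],[0.25,0,0,0,0,0],[0.34,0,0,0,0,0],[0.362,0,0.04,0,0,0],[0.362,0,0.1,0,0,0],[0.362,0,0.17,0,0,0],[0.362,0,0.22,0,0,0],[0.362,0,0.25,0,0,0],[0.362,0,0.25,0,0,0]], "grip": 0.6}}

```text
time_s: 12.6
position: [0.3834, -0.2679, 0.0517]
tcp_rot: [[-0.903, 0.429, -0.002], [0.429, 0.903, 0.003], [0.003, 0.001, -1.0]]
force: [0.9, -1.2, -0.1]
opening: 0.603
grasp_force: 0.0
```

>>> {"name": "send_rows", "arguments": {"moves": [[0,0,0,0,0,0],[0,0,0,0,0,0],[0,0,0,0,0,0],[0,0,0,0,0,0],[0,0,0,0,0,0],[0,0,0,0,0,0]], "grip": 0.2}}

```text
time_s: 13.2
position: [0.3844, -0.2685, 0.0534]
tcp_rot: [[-0.903, 0.429, 0.001], [0.429, 0.903, -0.0], [-0.001, 0.0, -1.0]]
force: [1.8, 0.9, 3.5]
opening: 0.262
grasp_force: 30.0
```

>>> {"name": "send_rows", "arguments": {"moves": [[-0.006,0,0,0,0,0],[-0.016,0,0,0,0,0],[-0.03,0,0,0,0,0],[-0.05,0,0,0,0,0],[-0.075,0,0,0,0,0],[-0.1,0,0,0,0,0],[-0.125,0,0,0,0,0],[-0.15,0,0,0,0,0],[-0.175,0,0,0,0,0],[-0.2,0,0,0,0,0],[-0.225,0,0,0,0,0],[-0.25,0,0,0,0,0]]}}

```text
time_s: 14.4
position: [0.4401, -0.2949, 0.0534]
tcp_rot: [[-0.904, 0.428, -0.002], [0.428, 0.904, 0.001], [0.002, 0.0, -1.0]]
force: [-2.0, 1.5, 6.0]
opening: 0.267
grasp_force: 30.0
```

>>> {"name": "send_rows", "arguments": {"moves": [[-0.025,0,0,0,0,0],[-0.05,0,0,0,0,0],[-0.075,0,0,0,0,0],[-0.1,0,0,0,0,0],[-0.125,0,0,0,0,0],[-0.145,0,0,0,0,0],[-0.16,0,0,0,0,0],[-0.175,0,0,0,0,0],[-0.187,0,0,0,0,0],[-0.195,0,0,0,0,0],[-0.2,0,0,0,0,0],[-0.2,0,0,0,0,0]]}}

```text
time_s: 15.6
position: [0.4855, -0.3164, 0.0534]
tcp_rot: [[-0.904, 0.429, -0.001], [0.429, 0.904, 0.001], [0.001, 0.0, -1.0]]
force: [-1.2, 2.1, 5.4]
opening: 0.263
grasp_force: 30.0
```

>>> {"name": "send_rows", "arguments": {"moves": [[-0.008,0,0,0,0,0],[-0.016,0,0,0,0,0],[-0.022,0,0,0,0,0],[-0.028,0,0,0,0,0],[-0.032,0,0,0,0,0],[-0.034,0,0,0,0,0]]}}

```text
time_s: 16.2
position: [0.4905, -0.3188, 0.0534]
tcp_rot: [[-0.904, 0.428, -0.007], [0.428, 0.904, 0.004], [0.008, 0.001, -1.0]]
force: [-7.5, 3.1, 9.8]
opening: 0.27
grasp_force: 30.0
```

>>> {"name": "send_rows", "arguments": {"moves": [[-0.004,0,0,0,0,0],[-0.008,0,0,0,0,0],[-0.01,0,0,0,0,0]]}}

```text
time_s: 16.5
position: [0.4905, -0.3187, 0.0533]
tcp_rot: [[-0.904, 0.427, -0.011], [0.427, 0.904, 0.007], [0.013, 0.001, -1.0]]
force: [-11.9, 4.3, 13.6]
opening: 0.268
grasp_force: 30.0
```

>>> {"name": "send_rows", "arguments": {"moves": [[0.01,0,0,0,0,0],[0.01,0,0,0,0,0],[0.01,0,0,0,0,0],[0.01,0,0,0,0,0],[0.01,0,0,0,0,0],[0.01,0,-0.03,0,0,0],[0.01,0,-0.1,0,0,0],[0.06,0,-0.25,0,0,0],[0.1,0,-0.42,0,0,0],[0.12,0,-0.6,0,0,0],[0.12,0,-0.78,0,0,0],[0.12,0,-0.95,0,0,0]], "grip": 0.6}}

```text
time_s: 17.7
position: [0.4684, -0.3085, 0.2934]
tcp_rot: [[-0.903, 0.429, 0.001], [0.429, 0.903, -0.001], [-0.001, -0.0, -1.0]]
force: [1.1, 0.1, 0.4]
opening: 0.599
grasp_force: 0.0
```

```bash
python3 -c "
from h import *
go(.5774,-.3605,.262);s=readout.read_state();print(s['joint_positions'].round(1) if hasattr(s['joint_positions'],'round') else s['joint_positions'])
p,d=viewer.capture('top');q,_=viewer.capture('scene')
h=cv2.cvtColor(q,cv2.COLOR_RGB2HSV);print([proj('scene',(.4905,-.3187,z)) for z in (.03,.068)])
cv2.imwrite('pics/s4.png',q[:,:,::-1])
# plate/knob location check: dark blob near expected knob
x=proj('scene',(.4875,-.317,.068));g=cv2.cvtColor(q,cv2.COLOR_RGB2GRAY);w=g[int(x[1])-12:int(x[1])+13,int(x[0])-15:int(x[0])+16];m=w<50;print(x,m.sum(),np.argwhere(m).mean(0)+[int(x[1])-12,int(x[0])-15])"
```

```text
17.7 [ 0.46839032 -0.30851046  0.29335019] units [-0.483 -0.001  0.126]
[ -44.8   20.8   86.4   -0.    72.7 -109.4]
[(np.float64(393.73163389448194), np.float64(283.3892304979834)), (np.float64(394.61982438471716), np.float64(275.1776792162327))]
(np.float64(393.6522783900967), np.float64(275.15700603153124)) 29 [276.86206897 393.62068966]
```

The carriage is fully in (117 mm of travel, then a hard stop), with the knob seen at its new place. Next I'll go over the lever bar, turned 90°.

>>> {"name": "send_rows", "arguments": {"moves": [[0,0,-0.06,0,0,0.05],[0,0,-0.14,0,0,0.14],[0,0,-0.2,0,0,0.23],[-0.04,0,-0.2,0,0,0.32],[-0.1,0,-0.2,0,0,0.41],[-0.16,0,-0.2,0,0,0.5],[-0.23,0,-0.2,0,0,0.59],[-0.3,0,-0.2,0,0,0.68],[-0.36,0,-0.2,0,0,0.77],[-0.42,0,-0.2,0,0,0.86],[-0.46,0,-0.2,0,0,0.94],[-0.483,0,-0.2,0,0,1.0]], "grip": 0.55}}

```text
time_s: 19.0
position: [0.5781, -0.3605, 0.3393]
tcp_rot: [[0.432, 0.902, -0.001], [0.902, -0.432, 0.001], [0.0, -0.002, -1.0]]
force: [0.1, -1.0, 0.5]
opening: 0.548
grasp_force: 0.0
```

>>> {"name": "send_rows", "arguments": {"moves": [[0,0,0,0,0,0],[0,0,0,0,0,0]]}}

```text
time_s: 19.2
position: [0.5773, -0.3602, 0.3398]
tcp_rot: [[0.427, 0.904, -0.001], [0.904, -0.427, 0.001], [0.0, -0.002, -1.0]]
force: [0.2, 0.9, 0.4]
opening: 0.553
grasp_force: 0.0
```

```bash
python3 -c "
from h import *
go(.5774,-.3605,.259)"
```

```text
19.2 [ 0.57733099 -0.36016397  0.33975354] units [-0.001  0.001  0.323]
```

>>> {"name": "send_rows", "arguments": {"moves": [[0,0,0.04,0,0,0],[0,0,0.1,0,0,0],[0,0,0.16,0,0,0],[0,0,0.22,0,0,0],[0,0,0.27,0,0,0],[0,0,0.3,0,0,0],[0,0,0.32,0,0,0],[0,0,0.32,0,0,0],[0,0,0.32,0,0,0]]}}

```text
time_s: 20.1
position: [0.578, -0.3608, 0.2611]
tcp_rot: [[0.429, 0.904, 0.001], [0.904, -0.429, -0.001], [-0.0, 0.001, -1.0]]
force: [-0.2, 0.8, -0.1]
opening: 0.55
grasp_force: 0.0
```

>>> {"name": "send_rows", "arguments": {"moves": [[0,0,0,0,0,0],[0,0,0,0,0,0],[0,0,0,0,0,0],[0,0,0,0,0,0],[0,0,0,0,0,0],[0,0,0,0,0,0],[0,0,0,0,0,0]], "grip": 0.1}}

```text
time_s: 20.8
position: [0.5783, -0.3608, 0.2608]
tcp_rot: [[0.429, 0.903, 0.001], [0.903, -0.429, -0.001], [-0.0, 0.002, -1.0]]
force: [2.2, -0.5, -1.0]
opening: 0.216
grasp_force: 30.0
```

```bash
python3 -c "
from h import *
s=readout.read_state();print(s['position'],s['opening'],s['force'])
for a in np.r_[0:1.31:.1,1.33]:
    t=np.radians(80)-a;t0=np.radians(80);f=.13*(np.cos(t)-np.cos(t0));z=.13*(np.sin(t)-np.sin(t0))
    print(round(a,2),'y',round(-f/.25,3),'z',round(-z/.25,3))"
```

```text
[ 0.5783067  -0.36084354  0.26078566] 0.2162521615919151 [ 2.17704911 -0.4644479  -1.03558202]
0.0 y -0.0 z -0.0
0.1 y -0.051 z 0.012
0.2 y -0.1 z 0.028
0.3 y -0.147 z 0.05
0.4 y -0.192 z 0.076
0.5 y -0.234 z 0.106
0.6 y -0.273 z 0.14
0.7 y -0.309 z 0.179
0.8 y -0.34 z 0.22
0.9 y -0.367 z 0.265
1.0 y -0.389 z 0.311
1.1 y -0.407 z 0.36
1.2 y -0.42 z 0.411
1.3 y -0.427 z 0.462
1.33 y -0.429 z 0.478
```

>>> {"name": "send_rows", "arguments": {"moves": [[-0.025,0,0.005,0,0,0],[-0.051,0,0.012,0,0,0],[-0.076,0,0.02,0,0,0],[-0.1,0,0.028,0,0,0]]}}

```text
time_s: 21.2
position: [0.5751, -0.3678, 0.2587]
tcp_rot: [[0.425, 0.905, 0.017], [0.905, -0.425, 0.026], [0.031, 0.004, -1.0]]
force: [14.0, 34.8, 23.5]
opening: 0.221
grasp_force: 30.1
```

I put that shift in the wrong column (x instead of y), so the pull went sideways along the bar. I'll undo it straight away.

>>> {"name": "send_rows", "arguments": {"moves": [[0.03,0,-0.01,0,0,0],[0.06,0,-0.018,0,0,0],[0.09,0,-0.026,0,0,0],[0.1,0,-0.028,0,0,0],[0.1,0,-0.028,0,0,0]]}}

```text
time_s: 21.7
position: [0.5747, -0.3684, 0.2588]
tcp_rot: [[0.43, 0.903, -0.006], [0.903, -0.43, -0.013], [-0.015, 0.0, -1.0]]
force: [-3.5, -14.9, -7.2]
opening: 0.221
grasp_force: 30.0
```

```bash
python3 -c "
from h import *
s=readout.read_state();print(s['position'],s['tcp_rot'].round(3),s['opening'],s['force'])"
```

```text
[ 0.57471256 -0.36844079  0.25877403] [[ 0.43   0.903 -0.006]
 [ 0.903 -0.43  -0.013]
 [-0.015  0.    -1.   ]] 0.22102190404278566 [ -3.52931499 -14.89601952  -7.18390242]
```

The press is fixed, and the fingers only slid 8 mm along the bar, still well inside the arms. Now I'll pull correctly in tool y/z and relieve the side load.

>>> {"name": "send_rows", "arguments": {"moves": [[-0.03,-0.025,0.005,0,0,0],[-0.032,-0.051,0.012,0,0,0],[-0.032,-0.076,0.02,0,0,0],[-0.032,-0.1,0.028,0,0,0],[-0.032,-0.124,0.039,0,0,0],[-0.032,-0.147,0.05,0,0,0]]}}

```text
time_s: 22.3
position: [0.5449, -0.3544, 0.2503]
tcp_rot: [[0.429, 0.903, 0.011], [0.903, -0.429, -0.006], [-0.001, 0.012, -1.0]]
force: [7.0, -0.3, 5.1]
opening: 0.22
grasp_force: 30.0
```

>>> {"name": "send_rows", "arguments": {"moves": [[0,-0.023,0.012,0,0,0],[0,-0.045,0.026,0,0,0],[0,-0.067,0.041,0,0,0],[0,-0.087,0.056,0,0,0],[0,-0.107,0.073,0,0,0],[0,-0.126,0.09,0,0,0],[0,-0.145,0.109,0,0,0],[0,-0.162,0.129,0,0,0],[0,-0.178,0.149,0,0,0],[0,-0.193,0.17,0,0,0]]}}

```text
time_s: 23.3
position: [0.502, -0.3341, 0.2084]
tcp_rot: [[0.43, 0.903, 0.012], [0.903, -0.43, -0.007], [-0.001, 0.014, -1.0]]
force: [8.6, 0.4, 5.4]
opening: 0.218
grasp_force: 30.1
```

>>> {"name": "send_rows", "arguments": {"moves": [[0,-0.014,0.022,0,0,0],[0,-0.027,0.045,0,0,0],[0,-0.038,0.068,0,0,0],[0,-0.049,0.091,0,0,0],[0,-0.058,0.115,0,0,0],[0,-0.067,0.14,0,0,0],[0,-0.074,0.165,0,0,0],[0,-0.08,0.191,0,0,0]]}}

```text
time_s: 24.1
position: [0.4822, -0.3247, 0.1609]
tcp_rot: [[0.429, 0.903, 0.007], [0.903, -0.429, -0.005], [-0.001, 0.009, -1.0]]
force: [2.3, 2.2, 13.0]
opening: 0.216
grasp_force: 28.9
```

```bash
python3 -c "
from h import *
s=readout.read_state();p=s['position'];piv=np.array([.5774,-.3605])+.023*np.array([.904,-.427])
f=-(p[:2]-piv)@np.array([.904,-.427]);h=p[2]+.019-.15;print(f,h,np.hypot(f,h),'lever',np.radians(80)-np.arctan2(h,f),s['force'],s['opening'])"
```

```text
0.12432326542583486 0.02993944530124476 0.12787745974599593 lever 1.1599438595440035 [ 2.26942617  2.21932808 13.04289294] 0.21570041897498043
```

>>> {"name": "send_rows", "arguments": {"moves": [[0,-0.004,0.02,0,0,0],[0,-0.006,0.04,0,0,0],[0,-0.008,0.055,0,0,0],[0,-0.009,0.068,0,0,0],[0,-0.009,0.075,0,0,0],[0,-0.009,0.075,0,0,0]]}}

```text
time_s: 24.7
position: [0.4788, -0.323, 0.1414]
tcp_rot: [[0.429, 0.903, 0.004], [0.903, -0.429, -0.003], [-0.001, 0.004, -1.0]]
force: [1.0, 3.1, 10.9]
opening: 0.211
grasp_force: 29.0
```

```bash
cat >> h.py <<'E'
def lev():
    s=readout.read_state();p=s['position'];piv=np.array([.5774,-.3605])+.023*np.array([.904,-.427])
    f=-(p[:2]-piv)@np.array([.904,-.427]);h=p[2]+.019-.15;print(s['time_s'],p.round(4),f,h,'lever',np.radians(80)-np.arctan2(h,f),s['force'].round(1),s['opening'])
E
python3 -c "
from h import *
lev()"
```

```text
24.7 [ 0.4788 -0.323   0.1414] 0.12817182489391873 0.010406136847158048 lever 1.3152521314915644 [ 1.   3.1 10.9] 0.21064291845432068
```

>>> {"name": "send_rows", "arguments": {"moves": [[0,0,0.01,0,0,0],[0,0,0.02,0,0,0],[0,0,0.025,0,0,0],[0,0,0.025,0,0,0]]}}

```text
time_s: 25.1
position: [0.4782, -0.3228, 0.1358]
tcp_rot: [[0.429, 0.903, 0.002], [0.903, -0.429, -0.002], [-0.001, 0.003, -1.0]]
force: [-0.8, 3.3, 15.8]
opening: 0.206
grasp_force: 28.8
```

```bash
python3 -c "
from h import *
lev()"
```

```text
25.1 [ 0.4782 -0.3228  0.1358] 0.12878573622577222 0.004785555748561099 lever 1.3591214393888467 [-0.8  3.3 15.8] 0.20574436092296994
```

```bash
python3 - <<'E'
from h import *
q,_=viewer.capture('scene');t,_=viewer.capture('top')
X=np.array([.904,-.427,0]);Y=np.array([.427,.904,0]);piv=np.array([.5774,-.3605,0])+.023*X+[0,0,.15]
for n,im in(('scene',q),('top',t)):
    h=cv2.cvtColor(im,cv2.COLOR_RGB2HSV);m=((h[...,0]<8)|(h[...,0]>172))&(h[...,1]>130)&(h[...,2]>60)
    for a in(1.1,1.2,1.3,1.36):
        b=piv+.13*(-X*np.cos(np.radians(80)-a)+np.array([0,0,1])*np.sin(np.radians(80)-a))
        e=[np.round(proj(n,b+k*Y),1) for k in(-.035,.035)];print(n,a,*e)
    u,v=map(int,e[0]);w=np.argwhere(m[v-25:v+25,u-35:u+40])+[v-25,u-35]
    if len(w):print('red n',len(w),'uv min',w.min(0)[::-1],'max',w.max(0)[::-1],'mean',w.mean(0)[::-1])
u,v=[int(c) for c in proj('scene',piv-.1*X)]
cv2.imwrite('pics/s5.png',cv2.resize(q[v-45:v+50,u-60:u+65,::-1],None,fx=6,fy=6,interpolation=cv2.INTER_CUBIC));print(u-60,v-45)
E
```

```text
scene 1.1 [398.2 254.1] [394.3 242.1]
scene 1.2 [397.  257.2] [393.1 245.1]
scene 1.3 [396.1 260.2] [392.2 248.1]
scene 1.36 [395.7 262.1] [391.9 249.9]
red n 64 uv min [392 248] max [399 258] mean [394.90625 253.875  ]
top 1.1 [451.8 178.6] [431.3 170.9]
top 1.2 [450.3 180.5] [430.1 172.9]
top 1.3 [449. 182.] [429.  174.4]
top 1.36 [448.3 182.7] [428.3 175.2]
342 211
```

View pics/s5.png

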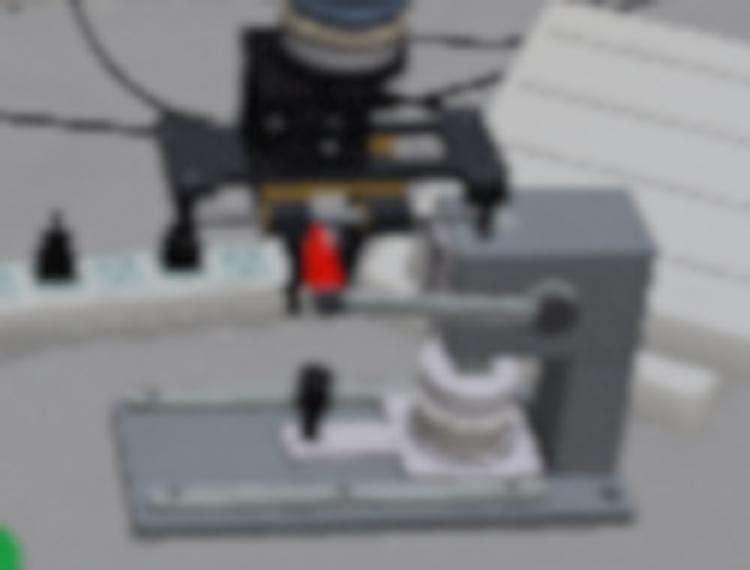

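The lever is nearly horizontal: its cap is at crop (325,300) and the hub at (555,312). The ram sits on the lid and no orange shows. I'll check the angle numerically.

```bash
python3 - <<'E'
from h import *
X=np.array([.904,-.427,0]);Y=np.array([.427,.904,0]);piv=np.array([.5774,-.3605,0])+.023*X+[0,0,.15]
print('obs cap',342+325/6,211+300/6,'hub',342+555/6,211+312/6)
for y in(-.04,-.05):
    print('hub',proj('scene',piv+y*Y))
    for a in(1.2,1.25,1.3,1.35):
        b=piv+.13*(-X*np.cos(np.radians(80)-a)+np.array([0,0,1])*np.sin(np.radians(80)-a));print(y,a,np.round(proj('scene',b+y*Y),1))
q=cv2.imread('pics/s5.png')[::1]
h=cv2.cvtColor(q,cv2.COLOR_BGR2HSV);w=h[350:470,400:530];m=(w[...,0]>3)&(w[...,0]<20)&(w[...,1]>80);print('orange',m.sum())
c=cv2.imread('pics/s2.png');h=cv2.cvtColor(c,cv2.COLOR_BGR2HSV)[380:440,240:330];m=(h[...,0]>3)&(h[...,0]<20)&(h[...,1]>80);print('orange before',m.sum())
E
```

```text
obs cap 396.1666666666667 261.0 hub 434.5 263.0
hub (np.float64(433.7716008305905), np.float64(263.1118363869697))
-0.04 1.2 [397.3 258.1]
-0.04 1.25 [396.8 259.6]
-0.04 1.3 [396.4 261.1]
-0.04 1.35 [396.1 262.7]
hub (np.float64(434.5849121429129), np.float64(264.9470744708703))
-0.05 1.2 [397.9 259.9]
-0.05 1.25 [397.4 261.4]
-0.05 1.3 [397. 263.]
-0.05 1.35 [396.7 264.5]
orange 0
orange before 18
```

>>> {"name": "send_rows", "arguments": {"moves": [[0,0,0.006,0,0,0],[0,0,0.01,0,0,0],[0,0,0.01,0,0,0]]}}

```text
time_s: 25.5
position: [0.4782, -0.3227, 0.1352]
tcp_rot: [[0.429, 0.903, 0.003], [0.903, -0.429, -0.003], [-0.001, 0.004, -1.0]]
force: [-3.5, 5.5, 26.2]
opening: 0.204
grasp_force: 28.1
```

```bash
python3 - <<'E'
from h import *
s=readout.read_state();print(s['time_s'],s['force'],s['moment'],'tool frame',s['tcp_rot'].T@s['force'],s['tcp_rot'].T@s['moment']);lev()
E
```

```text
25.5 [-3.46238425  5.53750842 26.18559666] [0.72287862 0.63161345 0.00336337] tool frame [  3.48244939  -5.40733327 -26.21012914] [ 0.88052236  0.38232253 -0.00319433]
25.5 [ 0.4782 -0.3227  0.1352] 0.12878843408198334 0.004201452930445965 lever 1.3636520616066223 [-3.5  5.5 26.2] 0.2039637234969497
```

>>> {"name": "send_rows", "arguments": {"moves": [[0,0,0.006,0,0,0],[0,0,0.008,0,0,0],[0,0,0.008,0,0,0]]}}

```text
time_s: 25.8
position: [0.4782, -0.3228, 0.1346]
tcp_rot: [[0.428, 0.904, 0.003], [0.904, -0.428, -0.003], [-0.002, 0.004, -1.0]]
force: [-4.3, 6.4, 34.6]
opening: 0.204
grasp_force: 27.6
```

```bash
python3 - <<'E'
from h import *
s=readout.read_state();print(s['time_s'],s['force'],s['moment'],'tool frame',s['tcp_rot'].T@s['force'],s['tcp_rot'].T@s['moment']);lev()
E
```

```text
25.8 [-4.32856827  6.37206945 34.59251917] [0.96357267 0.99184327 0.05146062] tool frame [  3.83974232  -6.50103871 -34.62621881] [ 1.30888469  0.44607347 -0.05208532]
25.8 [ 0.4782 -0.3228  0.1346] 0.1288001418603225 0.003562063703472923 lever 1.3686147054674584 [-4.3  6.4 34.6] 0.2039494880948244
```

The force rises sharply with no further travel and the moment shows no contact on the head side, so the lever is at its stop. I'll ease it up slowly.

>>> {"name": "send_rows", "arguments": {"moves": [[0,0,-0.015,0,0,0],[0,0,-0.03,0,0,0],[0,0.002,-0.045,0,0,0],[0,0.004,-0.062,0,0,0],[0,0.007,-0.081,0,0,0],[0,0.012,-0.1,0,0,0],[0,0.016,-0.117,0,0,0],[0,0.02,-0.132,0,0,0],[0,0.026,-0.149,0,0,0],[0,0.032,-0.165,0,0,0],[0,0.038,-0.181,0,0,0],[0,0.045,-0.197,0,0,0]]}}

```text
time_s: 27.0
position: [0.4897, -0.3283, 0.1774]
tcp_rot: [[0.429, 0.903, 0.004], [0.903, -0.429, -0.003], [-0.001, 0.005, -1.0]]
force: [8.4, -3.0, -2.4]
opening: 0.2
grasp_force: 30.3
```

```bash
cat >> h.py <<'E'
def levsee():
    q,_=viewer.capture('scene')
    X=np.array([.904,-.427,0]);Y=np.array([.427,.904,0]);piv=np.array([.5774,-.3605,0])+.023*X+[0,0,.15]
    h=cv2.cvtColor(q,cv2.COLOR_RGB2HSV);m=((h[...,0]<8)|(h[...,0]>172))&(h[...,1]>130)&(h[...,2]>60);m=m[200:275,380:450]
    w=np.argwhere(m)+[200,380];print('red low end',w.max(0)[::-1],'mean',w.mean(0)[::-1],len(w))
    for a in np.arange(0,1.31,.1):
        b=piv+.13*(-X*np.cos(np.radians(80)-a)+np.array([0,0,1])*np.sin(np.radians(80)-a))
        print(round(a,1),np.round(proj('scene',b-.025*Y),1),end=' ')
E
python3 -c "
from h import *
lev();levsee()"
```

```text
27.0 [ 0.4897 -0.3283  0.1774] 0.11607084483855502 0.04637975931317906 lever 1.016117874492868 [ 8.4 -3.  -2.4] 0.20027838730915085
red low end [404 253] mean [399.61904762 243.6984127 ] 63
0.0 [430.8 229.4] 0.1 [426.9 230.2] 0.2 [423.  231.3] 0.3 [419.3 232.8] 0.4 [415.7 234.5] 0.5 [412.3 236.5] 0.6 [409.1 238.7] 0.7 [406.2 241.1] 0.8 [403.6 243.7] 0.9 [401.2 246.5] 1.0 [399.3 249.4] 1.1 [397.7 252.3] 1.2 [396.4 255.4] 1.3 [395.5 258.4]
```

>>> {"name": "send_rows", "arguments": {"moves": [[0,0.012,-0.023,0,0,0],[0,0.026,-0.046,0,0,0],[0,0.039,-0.068,0,0,0],[0,0.054,-0.089,0,0,0],[0,0.07,-0.109,0,0,0],[0,0.088,-0.129,0,0,0],[0,0.106,-0.148,0,0,0],[0,0.125,-0.165,0,0,0],[0,0.145,-0.182,0,0,0],[0,0.166,-0.197,0,0,0],[0,0.187,-0.212,0,0,0]]}}

```text
time_s: 28.15
position: [0.5286, -0.3471, 0.2284]
tcp_rot: [[0.429, 0.903, -0.004], [0.903, -0.429, 0.001], [-0.001, -0.005, -1.0]]
force: [2.7, -4.7, -7.5]
opening: 0.204
grasp_force: 30.2
```

```bash
python3 -c "
from h import *
lev();levsee()"
```

```text
28.15 [ 0.5286 -0.3471  0.2284] 0.07282404160197174 0.09736903530581181 lever 0.4676342887973689 [ 2.7 -4.7 -7.5] 0.2042662179457954
red low end [418 253] mean [413.328125 231.546875] 64
0.0 [430.8 229.4] 0.1 [426.9 230.2] 0.2 [423.  231.3] 0.3 [419.3 232.8] 0.4 [415.7 234.5] 0.5 [412.3 236.5] 0.6 [409.1 238.7] 0.7 [406.2 241.1] 0.8 [403.6 243.7] 0.9 [401.2 246.5] 1.0 [399.3 249.4] 1.1 [397.7 252.3] 1.2 [396.4 255.4] 1.3 [395.5 258.4]
```

>>> {"name": "send_rows", "arguments": {"moves": [[0,-0.021,0,0,0,0]]}}

```text
time_s: 28.3
position: [0.5284, -0.347, 0.2282]
tcp_rot: [[0.429, 0.903, 0.007], [0.903, -0.429, -0.004], [-0.001, 0.008, -1.0]]
force: [18.6, -11.4, -26.4]
opening: 0.2
grasp_force: 30.8
```

That row had the wrong sign, a 5 mm tug with the grip still holding. I'll carry on upwards with it compensated.

>>> {"name": "send_rows", "arguments": {"moves": [[0,0.022,-0.004,0,0,0],[0,0.042,-0.015,0,0,0],[0,0.064,-0.028,0,0,0],[0,0.087,-0.041,0,0,0],[0,0.11,-0.052,0,0,0],[0,0.134,-0.063,0,0,0],[0,0.158,-0.071,0,0,0],[0,0.178,-0.077,0,0,0],[0,0.198,-0.082,0,0,0],[0,0.215,-0.087,0,0,0]]}}

```text
time_s: 29.3
position: [0.5717, -0.3673, 0.2494]
tcp_rot: [[0.429, 0.903, -0.007], [0.903, -0.429, 0.003], [-0.0, -0.007, -1.0]]
force: [-0.5, -5.6, -11.8]
opening: 0.201
grasp_force: 30.4
```

```bash
python3 -c "
from h import *
lev();levsee()"
```

```text
29.3 [ 0.5717 -0.3673  0.2494] 0.025293505043736557 0.11844575683912098 lever 0.0358521531661522 [ -0.5  -5.6 -11.8] 0.20125247144258113
red low end [433 253] mean [427.45614035 226.87719298] 57
0.0 [430.8 229.4] 0.1 [426.9 230.2] 0.2 [423.  231.3] 0.3 [419.3 232.8] 0.4 [415.7 234.5] 0.5 [412.3 236.5] 0.6 [409.1 238.7] 0.7 [406.2 241.1] 0.8 [403.6 243.7] 0.9 [401.2 246.5] 1.0 [399.3 249.4] 1.1 [397.7 252.3] 1.2 [396.4 255.4] 1.3 [395.5 258.4]
```

>>> {"name": "send_rows", "arguments": {"moves": [[0,0.005,0.005,0,0,0],[0,0.01,0.01,0,0,0],[0,0.014,0.015,0,0,0],[0,0.014,0.015,0,0,0],[0,0.014,0.015,0,0,0]]}}

```text
time_s: 29.85
position: [0.5746, -0.3687, 0.2497]
tcp_rot: [[0.429, 0.903, -0.005], [0.903, -0.429, 0.0], [-0.002, -0.004, -1.0]]
force: [-5.8, -2.9, -1.9]
opening: 0.203
grasp_force: 30.2
```

```bash
python3 -c "
from h import *
lev()"
```

```text
29.85 [ 0.5746 -0.3687  0.2497] 0.022022423184669654 0.11874860464615697 lever 0.008837939821074281 [-5.8 -2.9 -1.9] 0.20257147836163247
```

At rest stop. I'll release and retreat upwards.

>>> {"name": "send_rows", "arguments": {"moves": [[0,0,0,0,0,0],[0,0,0,0,0,0],[0,0,0,0,0,0],[0,0,0,0,0,0],[0,0,-0.04,0,0,0],[0,0,-0.12,0,0,0],[0,0,-0.22,0,0,0],[0,0,-0.34,0,0,0],[0,0,-0.44,0,0,0],[0,0,-0.5,0,0,0],[0,0,-0.5,0,0,0]], "grip": 0.55}}

```text
time_s: 30.95
position: [0.5781, -0.3697, 0.3779]
tcp_rot: [[0.428, 0.904, 0.006], [0.904, -0.428, -0.005], [-0.002, 0.008, -1.0]]
force: [0.3, 1.0, -0.1]
opening: 0.551
grasp_force: 0.0
```

>>> {"name": "send_rows", "arguments": {"moves": [[0.1,0,0,0,0,0],[0.25,0,0,0,0,0],[0.4,0,0,0,0,0],[0.55,0,0,0,0,0],[0.65,0,0,0,0,0],[0.65,0,0,0,0,0],[0.65,0,0,0,0,0]]}}

```text
time_s: 31.65
position: [0.6463, -0.2216, 0.3727]
tcp_rot: [[0.427, 0.904, -0.002], [0.904, -0.427, 0.0], [-0.001, -0.002, -1.0]]
force: [0.2, -0.4, 0.5]
opening: 0.55
grasp_force: 0.0
```

```bash
python3 - <<'E'
from h import *
s=readout.read_state();print(s['time_s'],s['position'],s['force'])
levsee();print()
q,_=viewer.capture('scene');cv2.imwrite('pics/end.png',q[:,:,::-1])
c=(.571,-.357);u,v=proj('scene',(*c,.055));u,v=int(u),int(v)
w=q[v-8:v+8,u-12:u+12].astype(int);print('orange',((w[...,0]-w[...,2])>30).sum())
o=cv2.imread('pics/scene.png')[:,:,::-1].astype(int)
d=np.abs(q.astype(int)-o).max(2)>40
n,l,st,ce=cv2.connectedComponentsWithStats(d.astype(np.uint8))
for i in range(1,n):
    if st[i,4]>12:print(st[i],ce[i].round())
print('dish column colours',[(vv,q[vv,u-3:u+4].mean(0).astype(int).tolist()) for vv in range(v-14,v+14,2)])
for z in(.032,.062,.0865,.108):print(z,proj('scene',(*c,z)))
E
```

```text
31.65 [ 0.64629493 -0.22158658  0.37266878] [ 0.21929991 -0.41788003  0.50190072]
red low end [432 253] mean [426.85483871 224.75806452] 62
0.0 [430.8 229.4] 0.1 [426.9 230.2] 0.2 [423.  231.3] 0.3 [419.3 232.8] 0.4 [415.7 234.5] 0.5 [412.3 236.5] 0.6 [409.1 238.7] 0.7 [406.2 241.1] 0.8 [403.6 243.7] 0.9 [401.2 246.5] 1.0 [399.3 249.4] 1.1 [397.7 252.3] 1.2 [396.4 255.4] 1.3 [395.5 258.4] 
orange 0
[298  33  25  15 241] [311.  40.]
[ 142   34   29  165 2452] [154. 108.]
[ 175   35   37   36 1151] [193.  52.]
[ 319   49   77   55 1616] [354.  78.]
[ 266   65   49   44 1060] [291.  86.]
[188  71  17  18  82] [196.  79.]
[396  76  37  18 336] [417.  83.]
[203  80   9  17  44] [207.  89.]
[437  80  11  11  62] [441.  86.]
[217  84   8  13  78] [220.  90.]
[ 392   85   63   96 2346] [424. 129.]
[207  89  23  20 223] [220. 101.]
[396  89   8   7  28] [399.  92.]
[194  90   9  11  46] [197.  95.]
[299  92   9   3  21] [303.  93.]
[258  97  14  16  97] [265. 104.]
[213 108  10   2  15] [218. 109.]
[285 109  12   6  27] [292. 112.]
[212 112   9   5  22] [216. 114.]
[252 113  19   7  82] [260.
[... 451 characters left out ...]
. 277.]
[362 272  36  19 258] [383. 282.]
[398 276  35  14 249] [416. 282.]
dish column colours [(263, [77, 80, 84]), (265, [77, 79, 83]), (267, [78, 80, 84]), (269, [78, 80, 84]), (271, [111, 110, 115]), (273, [131, 128, 133]), (275, [156, 153, 154]), (277, [172, 169, 170]), (279, [174, 171, 172]), (281, [157, 154, 154]), (283, [123, 119, 116]), (285, [119, 116, 114]), (287, [135, 133, 138]), (289, [160, 159, 166])]
0.032 (np.float64(418.1813323558868), np.float64(282.33786045590375))
0.062 (np.float64(419.1225009398985), np.float64(275.87023944290587))
0.0865 (np.float64(419.9050980226313), np.float64(270.4923067080298))
0.108 (np.float64(420.60248314619366), np.float64(265.6999424537125))
```

The lever is back at rest, no orange shows, and the gap between lid skirt and plate is about 20 mm, which matches a closed dish. In the scene image only the dish, carriage and arm have moved.

```bash
python3 -c "
from rig import ticket
print(ticket.hand_in())"
```

```text
the job is handed in; nothing more can be done
None
```

I handed the job in at about 32 s: the dish's lid is pressed down with no orange showing, it stands in the press with the carriage fully in, the lever was eased back to rest before I let go, and the scene camera shows nothing else moved. Two wrong move commands at the lever (a sideways slide along the bar and a brief tug against the way up) were undone at once with no visible effect, and the camera could not confirm the lid to the last millimetre.

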